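# Close up the leather stamp chest

## Robot

A 6-joint arm with a two-finger parallel gripper is mounted at the origin on the work surface. World frame = base frame: x ahead of the robot, y to its left, z up, the work surface at z = 0. Lengths are in m, angles in rad, forces in N, time in s.
With the tool pointing down it reaches from about 0.4 to 0.925 m from the base axis. Payload 3.4 kg.
Tool frame: the origin (TCP) lies at the very end of the fingers, on their centre line; the grasp point (between the pads) lies 19 mm behind it; z points along the fingers, y is the line along which they close (so a half turn about z gives the same grasp; the last joint's range is limited). The gripper opens to 85 mm and grips with 20 to 120 N. Pads are 22 mm wide; open, the fingers measure 114 mm over their backs; the gripper's body (76 mm by 85 mm) begins 54 mm behind the grasp point. The pads swing forward as they close: fully open they stand 13 mm farther back than shut.
Start: joints at [-1.188, 0.307, 1.506, -0, 1.328, -0.073], TCP at [0.254, -0.516, 0.231] pointing down, gripper open.
Joint ranges: [-3.12, 3.12], [-1.05, 2.28], [0.14, 2.33], [-1.42, 4.57], [0.1, 2.73], [-2.68, 2.68]. Speed limits (rad/s): [2.57, 2.57, 3.14, 3.14, 3.14, 3.14].

## Interface

Orientations are given as [roll, pitch, yaw] about the fixed x, y, z axes, in that order (R = Rz(yaw) Ry(pitch) Rx(roll)).
In Python, from workcell import arm, eyes, sign_off gives the robot as it stands.
- The arm moves only by the tool step_arm, never from a script. Its argument "moves" is text: rows parted by semicolons, each of 7 numbers parted by spaces: the shift along the tool's x, y, z in cm, then the turn, a rotation vector about the tool's x, y, z in rad, then the finger opening in cm, from 0 to 8.54. In form: tx ty tz ax ay az grip; .... A call has 1 to 5 rows; each row is the pose to reach, as a shift and turn from the pose commanded when the call began, along the tool's axes at that moment; what a row does not reach only later rows make up. A row lasts 1/8 s, in which the tool goes at most 62.5 mm and 10.7 degrees, less where a joint would pass 70% of its speed; a pose out of reach is approached as far as the arm can. A call with a gripper value outside its range is refused whole. The fingers move at their own pace and stop on an object; "squeeze" is the grip in N (left out, the last holds). Time passes only in rows, so rows that repeat a pose let the fingers close. It gives the time, the measured TCP pose, the force, the opening and the grip force at its end, in the units of the state.
- arm.get_obs(): the state, without advancing time (a new reading comes with each control period).
- eyes.grab_frame(name): name is "side" or "top"; returns a dict with "pixels" (384x512x3 uint8, red, green, blue), "depth" (384x512 float32, m along the optical axis (not along the pixel's ray), 0 where there is no reading), "K" (3x3 intrinsics, pixels), "R" (3x3) and "t" (3): a world point X has camera coordinates R X + t. Camera axes: x right, y down, z forward; pixel columns grow to the right and rows downward; lengths in m; the calibration is good to about 2 mm. A picture is of the moment at which its call begins.
- sign_off(): hands the job in; it is judged then, once.
Trained networks look in the newest picture that a camera, given by its name, has taken for a name from the list of things; names that differ only in an ending like _2 or _b are one class to them, and where a whole thing is asked for, a point or a joint stands for the part that bears it (a point fixed in the world has none). Each returns a list of dicts, best first, with "p" (0 to 1); they miss things now and then, are a little off and sometimes report something else, mostly with a low value. They report only what shows in the picture. A call takes as long as a camera call.
- eyes.recognise(query, camera): "extent" ([left, top, right, bottom] in pixels, round what is visible of it).
The state is a dict: "time_s": time; "qpos": joint angles; "qvel": joint speeds; "effort": joint torques, N m; "position": TCP position; "eef_rot": TCP orientation; "wrist_force": force on the tool from outside, world axes, zero at the start; "wrist_torque": the same for the moment, N m; "finger_gap": opening from 0.0 (shut) to 1.0 (fully open); "gripper_force": force on a finger pad.
Only numpy, scipy, OpenCV 4.12 (cv2) and the standard library are available. Lean on these libraries where they do the work, as an engineer would, in place of code of your own. Each camera call takes 0.05 s, during which the arm holds its last target. There are 200 camera calls.

## Task

Close up the wooden stamp chest on the leather bench, touching it only with your fingers (nothing needs gripping): push both of its open drawers fully home, flush with the chest's front, and push the raised lid over and down until it lies shut on the rim. Bring the lid down under control rather than slamming it, do not lift the chest or shove it along the bench, and leave everything else standing where it is.

Things in the scene. Friction and masses are not known exactly. Their poses are not given: they have to be found in the camera images.
- chest: Pale wooden chest, 190 mm deep (own x), 280 wide (own y), rim 97 above the bench: open till on top, two drawers side by side below. Loose on rubber feet, about 4.3 kg; over some 20 N it slides. Origin: centre of its footprint at bench height. Own +x points from its front (drawers, x = -95 mm) to its back (hinge, x = +95 mm), +y to its left seen from the front. Drawers shut along +x.
- drawer_left_knob (a point): Centre of the outer end of the left drawer's knob (own +y half of the chest), 40 mm above the bench. Steel knob, head 22 mm in diameter, standing 24 mm out from the middle of the front. Darker wooden front 124 mm wide, 13 to 58 mm above the bench, flush with the chest's front when shut; the knob end is then at chest x = -119 mm, y = +67.5 mm. Drawer box open on top.
- drawer_left (a joint): How far the left drawer is pulled out, m: 0 shut and flush, starts 0.025 to 0.07. Slides with about 1.5 N of friction and stays where it is left; stops hard at 0.
- drawer_right_knob (a point): The same point on the right drawer's knob (own -y half of the chest); shut at chest x = -119 mm, y = -67.5 mm.
- drawer_right (a joint): How far the right drawer is pulled out, as drawer_left.
- lid (a joint): Opening angle of the lid, rad: 0 shut, flat on the rim; pi/2 upright; starts 1.6 to 1.85, leaning a little backwards, away from the drawers. Stiff friction hinges (0.56 N m) hold it where it is left: about 3 N at its free edge moves it when upright, 1 N when nearly shut, so it must be pushed all the way down. Weighs 0.4 kg.
- lid_hinge (a point): Middle of the hinge line, along the top of the chest's back: chest x = +95 mm, y = 0, 98 mm above the bench. Its axes turn with the lid: own -x points from the hinge to the lid's free edge, own z out of its outer face (its top when shut).
- lid_edge (a point): Middle of the lid's free edge, on its outer face. The lid is a plain board 280 mm wide, 190 mm from hinge to free edge, 12 mm thick (the inner face passes through the hinge line). Upright, this edge is 288 mm above the bench; shut, the lid's top is 110 mm above it.
- dye_bottle: Bystander: small amber bottle with black cap, 38 mm in diameter, 76 mm tall, on the bench in front of the drawers (chest x about -280 mm). Origin: centre of its underside.
- rivet_tin: Bystander: round aluminium tin, 54 mm in diameter, 32 mm tall, on the bench close beside the chest's left side (chest y about +177 mm). Origin: centre of its underside.
- thread_spool: Bystander: spool of white thread, 48 mm in diameter, 54 mm tall, on the bench behind the chest (chest x about +195 mm). Origin: centre of its underside.
- mallet: Bystander: maul with white barrel head and dark handle, 250 mm long, 68 mm high, lying on the stone slab (30 mm thick) to the right. Origin: under its middle, on the slab; handle along own x.
- rotary_tool: Bystander: grey and black hand grinder, 190 mm long, 42 mm high, lying on the bench to the left. Origin: under its middle.
- brush_pot: Bystander: white pot of brushes, 80 mm in diameter, about 210 mm tall with the brushes, on the bench to the far left. Origin: centre of its underside.
- awl: Bystander: awl with wooden handle, 150 mm long, lying at the right side of the bench. Origin: under its middle.

How it is judged:
At the end, for the whole second after the job is handed in: Both drawers are within 4 mm of fully home, the lid is within 0.03 rad of lying shut (about 6 mm at its free edge), the chest stands still and level within 30 mm of where it was, and every other loose thing is within 20 mm of where it was (value of joint each of drawer_left, drawer_right below 0.004 m and value of joint lid below 0.03 rad and distance of chest from where it was at the start of the episode below 0.03 m and angle between chest's own z axis and vertical below 0.03 rad and linear speed of chest below 0.01 m/s and distance of each of dye_bottle, rivet_tin, thread_spool, mallet, rotary_tool, brush_pot, awl from where it was at the start of the episode below 0.02 m); the robot touches nothing.
It fails at once if the chest, a drawer or the lid is pressed with anything other than the fingers (more than 5 N) (contact force between the arm and chest above 5 N).
It fails at once if the chest is lifted or tipped (more than 10 mm off the bench or 0.06 rad over) (height (world z) of chest above 0.01 m or angle between chest's own z axis and vertical above 0.06 rad).
It fails at once if the chest is shoved more than 30 mm along the bench (distance of chest from where it was at the start of the episode above 0.03 m).
It fails at once if the lid is slammed (it comes down faster than 3 rad/s) (velocity of joint lid below -3 rad/s).
It fails at once if another thing on the bench is knocked, carried or lifted (moved more than 20 mm) (distance of any of dye_bottle, rivet_tin, thread_spool, mallet, rotary_tool, brush_pot, awl from where it was at the start of the episode above 0.02 m).
It also fails if it takes over 64 s, if anything falls off the work surface, if the arm or the gripper's body presses on something with over 40 N, if the wrist force passes 120 N, or if a joint passes its speed limit or range.

## Working session

There is one attempt and no reset: what is moved stays moved. The work goes in short steps, Python scripts to look and compute and a tool call to move; the robot and the scene stay as the last step left them, time stands still between calls to the robot, and variables do not carry over. Pictures are saved under pics/ and viewed, at most 10 in all, crops included, and the job is handed in when it is done.

Besides the shell and the picture viewer there is one more tool, called after "Emit:" as name(argument=value, ...) on one line, values as JSON. step_arm: Moves the arm, as the interface text tells. Its arguments: {"type":"object","properties":{"moves":{"type":"string"},"squeeze":{"type":"number"}},"required":["moves"]}

```bash
mkdir -p pics; cat > h.py <<'E'
import numpy as np, cv2
from workcell import arm, eyes, sign_off
def pts(f):
    d=f["depth"];v,u=np.mgrid[:d.shape[0],:d.shape[1]]
    K=f["K"];c=np.stack([(u-K[0,2])/K[0,0]*d,(v-K[1,2])/K[1,1]*d,d],-1)
    return (c-f["t"])@f["R"]
E
python3 - <<'E'
from h import *
o=arm.get_obs();print(o["position"],o["eef_rot"],o["time_s"])
for n in("top","side"):
    f=eyes.grab_frame(n);cv2.imwrite(f"pics/{n}0.png",f["pixels"][:,:,::-1]);np.savez(f"{n}0.npz",**f)
    print(n,-f["R"].T@f["t"])
    P=pts(f)
    for q in["chest","drawer_left_knob","drawer_right_knob","lid_edge","dye_bottle","rivet_tin","thread_spool","mallet","rotary_tool","brush_pot","awl"]:
        for r in eyes.recognise(q,n)[:2]:
            e=r["extent"];u=int((e[0]+e[2])/2);v=int((e[1]+e[3])/2)
            print(q,np.round(r["p"],2),np.round(e),P[v,u].round(3))
E
```

```text
[ 0.25332851 -0.51540317  0.23038283] [-3.13952389e+00 -1.56467236e-04  4.56758462e-01] 0.0
top [ 0.40286547 -0.07995417  1.73864906]
chest 0.85 [169. 143. 260. 223.] [0.577 0.101 0.08 ]
chest 0.29 [243. 177. 262. 211.] [ 0.544 -0.05   0.016]
drawer_left_knob 0.67 [242. 181. 263. 213.] [ 0.532 -0.05   0.017]
drawer_right_knob 0.52 [239. 144. 255. 177.] [ 0.675 -0.028  0.057]
drawer_right_knob 0.5 [108. 206. 127. 252.] [0.391 0.497 0.036]
lid_edge 0.85 [168. 142. 197. 221.] [0.568 0.204 0.216]
dye_bottle 0.63 [283. 164. 291. 175.] [ 0.638 -0.186  0.075]
thread_spool 0.45 [105. 162. 142. 187.] [0.617 0.492 0.004]
mallet 0.73 [348. 157. 377. 221.] [ 0.566 -0.498  0.035]
rotary_tool 0.65 [108. 207. 127. 251.] [0.391 0.497 0.036]
brush_pot 0.62 [103. 161. 141. 188.] [0.615 0.491 0.021]
awl 0.44 [397. 227. 402. 244.] [ 0.382 -0.648  0.029]
side [0.23823254 0.87345142 1.16398596]
chest 0.57 [162. 197. 268. 270.] [0.546 0.214 0.239]
drawer_left_knob 0.48 [244. 199. 249. 208.] [ 0.551 -0.085  0.045]
drawer_left_knob 0.42 [158. 221. 260. 257.] [0.567 0.212 0.205]
lid_edge 0.93 [159. 222. 262. 258.] [0.564 0.206 0.189]
dye_bottle 0.44 [229. 168. 238. 191.] [ 0.634 -0.182  0.048]
rivet_tin 0.82 [268. 237. 284. 257.] [0.402 0.055 0.034]
thread_spool 0.81 [207. 276. 222. 300.] [0.533 0.274 0.053]
mallet 0.63 [242. 116. 300. 147.] [ 0.577 -0.481  0.063]
rotary_tool 0.72 [198. 377. 272. 384.] [0.392 0.5   0.033]
rotary_tool 0.39 [208. 279. 220. 296.] [0.538 0.271 0.051]
brush_pot 0.65 [138. 295. 179. 360.] [0.629 0.445 0.073]
awl 0.49 [270. 239. 284. 256.] [0.398 0.055 0.029]
```

```bash
python3 - <<'E'
from h import *
a=cv2.imread("pics/top0.png")[110:290,80:420];b=cv2.imread("pics/side0.png")[90:384,100:330]
cv2.imwrite("pics/topc.png",cv2.resize(a,None,fx=2.3,fy=2.3,interpolation=2));cv2.imwrite("pics/sidec.png",cv2.resize(b,None,fx=2,fy=2,interpolation=2))
P=pts(np.load("top0.npz"));Q=pts(np.load("side0.npz"))
# rim points of top: heights .09-.102 ; drawer fronts top .05-.062
def box(X,lo,hi):
    m=(X[...,2]>lo)&(X[...,2]<hi)&(abs(X[...,0]-.58)<.22)&(X[...,1]>-.15)&(X[...,1]<.3);return X[m]
for nm,X in(("top",P),("side",Q)):
    for lo,hi in((.088,.106),(.046,.066)):
        p=box(X,lo,hi)[:,:2].astype(np.float32);print(nm,lo,len(p),cv2.minAreaRect(p),cv2.boxPoints(cv2.minAreaRect(p)).round(3).tolist())
p=box(Q,.13,.35);c=p.mean(0);n=np.linalg.svd(p-c)[2][2];print("lid",len(p),c,n,p.max(0),p.min(0))
print("lidtop",P[(P[...,2]>.265)&(P[...,0]>.4)&(P[...,1]<.3)&(P[...,1]>.1)].round(3)[::12].tolist())
E
```

```text
top 0.088 694 ((0.580733597278595, 0.08126866817474365), (0.28158265352249146, 0.19712021946907043), 10.657828330993652) [[0.42399999499320984, 0.15199999511241913], [0.460999995470047, -0.041999999433755875], [0.7369999885559082, 0.009999999776482582], [0.7009999752044678, 0.20399999618530273]]
top 0.046 1177 ((0.5730626583099365, 0.1019294410943985), (0.27299949526786804, 0.3681374192237854), 10.531630516052246) [[0.4050000011920929, 0.257999986410141], [0.4729999899864197, -0.10400000214576721], [0.7409999966621399, -0.05400000140070915], [0.6740000247955322, 0.30799999833106995]]
side 0.088 629 ((0.5822426080703735, 0.08257687836885452), (0.28294625878334045, 0.21270130574703217), 10.834686279296875) [[0.4230000078678131, 0.1599999964237213], [0.46299999952316284, -0.04800000041723251], [0.7409999966621399, 0.004999999888241291], [0.7009999752044678, 0.21400000154972076]]
side 0.046 900 ((0.5775529146194458, 0.10428713262081146), (0.27952420711517334, 0.37007778882980347), 10.614952087402344) [[0.4059999883174896, 0.25999999046325684], [0.4740000069141388, -0.10300000011920929], 
[... 320 characters left out ...]
663, 0.24, 0.285], [0.657, 0.234, 0.278], [0.652, 0.233, 0.267], [0.643, 0.228, 0.274], [0.632, 0.237, 0.278], [0.624, 0.229, 0.282], [0.613, 0.232, 0.283], [0.606, 0.228, 0.282], [0.599, 0.225, 0.282], [0.594, 0.22, 0.269], [0.582, 0.232, 0.278], [0.575, 0.222, 0.276], [0.564, 0.228, 0.278], [0.557, 0.223, 0.283], [0.55, 0.223, 0.28], [0.544, 0.213, 0.277], [0.537, 0.208, 0.268], [0.525, 0.212, 0.282], [0.519, 0.207, 0.27], [0.508, 0.216, 0.275], [0.502, 0.205, 0.275], [0.49, 0.214, 0.28], [0.483, 0.21, 0.282], [0.476, 0.203, 0.285], [0.47, 0.199, 0.265], [0.459, 0.202, 0.283], [0.452, 0.199, 0.281], [0.445, 0.196, 0.277], [0.435, 0.202, 0.282], [0.428, 0.195, 0.278], [0.421, 0.189, 0.276]]
```

View pics/topc.png

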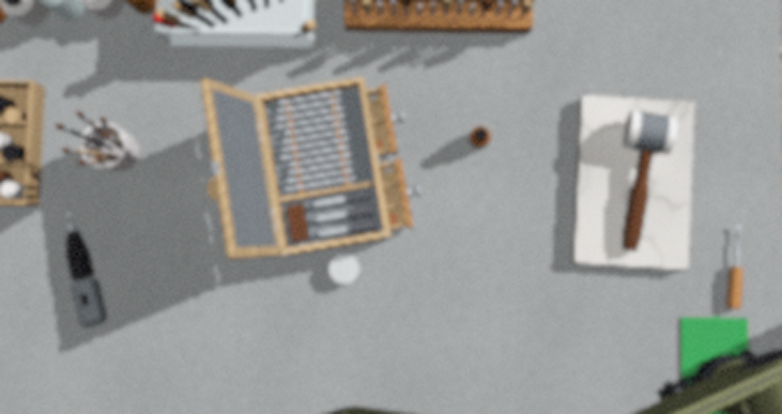

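View pics/sidec.png

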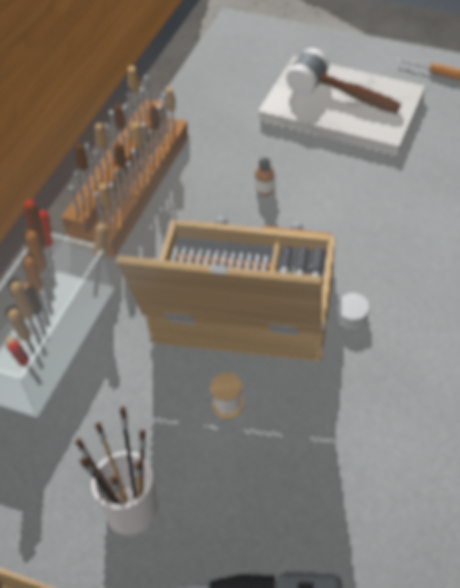

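The crops show the chest's front with the drawers facing world −y and the lid standing at the back. The bottle sits well in front of the drawers, the spool is behind the chest and the tin is at its near end. Next I'll get the chest-frame details.

```bash
cat >> h.py <<'E'
C=np.array([.581,.077,0]);YAW=1.756
xc=np.array([np.cos(YAW),np.sin(YAW),0]);yc=np.array([-xc[1],xc[0],0])
def toc(X): d=X-C;return np.stack([d@xc,d@yc,d[...,2]],-1)
def tow(x,y,z): return C+x*xc+y*yc+np.array([0,0,z])
def move(target,Rt):
    from scipy.spatial.transform import Rotation as R
    o=arm.get_obs();A=R.from_euler("xyz",o["eef_rot"])
    return (100*A.inv().apply(np.array(target)-o["position"])).round(2),(A.inv()*Rt).as_rotvec().round(3)
E
python3 - <<'E'
from h import *
from scipy.spatial.transform import Rotation as R
for n in("top","side"):
    X=toc(pts(np.load(n+"0.npz"))).reshape(-1,3)
    r=X[(X[:,2]>.088)&(X[:,2]<.103)&(abs(X[:,0])<.13)&(abs(X[:,1])<.16)]
    print(n,"rim y",np.percentile(r[:,1],[1,99]).round(3),"front",np.median(r[(r[:,0]<-.075)&(abs(r[:,1])<.12)][:,0]))
    for y0 in(.0675,-.0675):
        f=X[(X[:,2]>.045)&(X[:,2]<.066)&(X[:,0]<-.1)&(X[:,0]>-.21)]
        m=(abs(f[:,1]-y0)>.02)&(abs(f[:,1]-y0)<.055); print(y0,"front x",np.percentile(f[m][:,0],[2,10,50]).round(3))
        k=X[(X[:,2]>.02)&(X[:,2]<.066)&(X[:,0]<-.1)&(X[:,0]>-.21)&(abs(X[:,1]-y0)<.015)];print(" knob",np.sort(k[:,0])[:8].round(3), k[np.argsort(k[:,0])[:6]].mean(0).round(3))
    for y0 in(.1,0,-.1):
        l=X[(X[:,2]>.13)&(X[:,0]>.05)&(X[:,0]<.2)&(abs(X[:,1]-y0)<.04)];print("lid",y0,l[l[:,2]>.27].mean(0).round(3),l[:,2].max().round(3))
Rt=R.from_euler("xyz",[np.pi,0,YAW-np.pi/2])*R.from_rotvec([.25,0,0])
print(move(tow(-.24,.0675,.15),Rt),tow(-.24,.0675,.15))
E
```

```text
top rim y [-0.14   0.139] front -0.08926620354847344
0.0675 front x [-0.134 -0.133 -0.127]
 knob [-0.158 -0.157 -0.157 -0.155 -0.155 -0.154 -0.153 -0.153] [-0.156  0.069  0.05 ]
-0.0675 front x [-0.129 -0.128 -0.122]
 knob [-0.154 -0.153 -0.152 -0.151 -0.151 -0.149 -0.149 -0.148] [-0.152 -0.067  0.046]
lid 0.1 [0.145 0.101 0.279] 0.287
lid 0 [0.145 0.001 0.279] 0.287
lid -0.1 [ 0.145 -0.098  0.279] 0.287
side rim y [-0.141  0.138] front -0.08812146044623688
0.0675 front x [-0.14  -0.136 -0.132]
 knob [-0.16  -0.158 -0.158 -0.156 -0.156 -0.155 -0.154 -0.154] [-0.157  0.069  0.044]
-0.0675 front x [-0.131 -0.131 -0.13 ]
 knob [-0.154 -0.152 -0.152 -0.152 -0.149 -0.149 -0.148 -0.148] [-0.151 -0.069  0.047]
lid 0.1 [0.148 0.099 0.279] 0.283
lid 0 [0.148 0.    0.279] 0.286
lid -0.1 [ 0.148 -0.099  0.278] 0.288
(array([ 42.6 , -17.47,   8.13]), array([0.248, 0.034, 0.27 ])) [ 0.55884955 -0.17132561  0.15      ]
```

Emit:
step_arm(moves="42.6 -17.5 8.1 0.248 0.034 0.27 0;42.6 -17.5 8.1 0.248 0.034 0.27 0;42.6 -17.5 8.1 0.248 0.034 0.27 0;42.6 -17.5 8.1 0.248 0.034 0.27 0;42.6 -17.5 8.1 0.248 0.034 0.27 0", squeeze=20)

```text
time_s: 1.82
position: [0.4588, -0.2843, 0.1768]
eef_rot: [-2.892, -0.0, 0.185]
wrist_force: [1.1, -1.0, -0.8]
finger_gap: -0.001
gripper_force: 0.0
```

```bash
cat > m.py <<'E'
from h import *
import sys
from scipy.spatial.transform import Rotation as R
a=list(map(float,sys.argv[1:5]))
Rt=R.from_euler("xyz",[np.pi,0,YAW-np.pi/2])*R.from_rotvec([a[3],0,0])
o=arm.get_obs();print(toc(o["position"]).round(4),o["wrist_force"].round(1) if hasattr(o["wrist_force"],"round") else o["wrist_force"],o["finger_gap"],move(tow(*a[:3]),Rt))
E
python3 m.py -.22 .0675 .10 .25
```

```text
[-0.3327  0.1866  0.1768] [ 1.1 -1.  -0.8] -0.0006931111800217687 (array([11.9 , -9.03, 10.22]), array([ 0.001, -0.   , -0.   ]))
```

Emit:
step_arm(moves="6 -4.5 5 0 0 0 0;11.9 -9 10.2 0 0 0 0;11.9 -9 10.2 0 0 0 0;11.9 -9 10.2 0 0 0 0;11.9 -9 10.2 0 0 0 0")

```text
time_s: 2.45
position: [0.5538, -0.1533, 0.1005]
eef_rot: [-2.892, 0.0, 0.187]
wrist_force: [0.3, 0.1, -0.6]
finger_gap: -0.0
gripper_force: 0.0
```

```bash
python3 m.py -.20 .0675 .032 .25
```

```text
[-0.2213  0.0692  0.1005] [ 0.3  0.1 -0.6] -2.019373114319229e-05 (array([ 0.17, -0.38,  7.17]), array([0.001, 0.001, 0.001]))
```

Emit:
step_arm(moves="0.2 -0.4 3.5 0 0 0 0;0.2 -0.4 7.2 0 0 0 0;0.2 -0.4 7.2 0 0 0 0")

```text
time_s: 2.82
position: [0.5493, -0.1317, 0.0306]
eef_rot: [-2.889, 0.004, 0.184]
wrist_force: [-1.7, -0.2, 0.8]
finger_gap: 0.0
gripper_force: 0.0
```

```bash
python3 m.py -.137 .0675 .032 .25; python3 - <<'E'
from h import *
f=eyes.grab_frame("top");cv2.imwrite("pics/t1.png",cv2.resize(f["pixels"][130:240,160:300,::-1],None,fx=4,fy=4,interpolation=2))
E
```

```text
[-0.1993  0.0696  0.0306] [-1.7 -0.2  0.8] 0.0004159051014414328 (array([ 0.2 , -6.07,  1.41]), array([-0.002,  0.004, -0.002]))
```

View pics/t1.png

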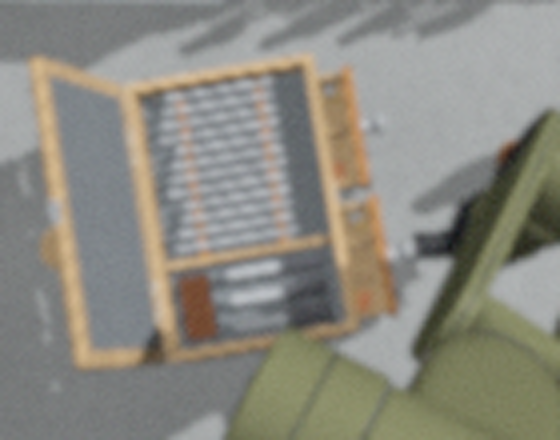

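The view shows the fingers lined up with the left knob, at about pixel (400,250), with clear room between them. I'll push now.

Emit:
step_arm(moves="0.1 -0.97 0.25 0 0 0 0;0.1 -1.94 0.49 0 0 0 0;0.2 -2.9 0.74 0 0 0 0;0.2 -3.88 0.99 0 0 0 0;0.2 -4.85 1.2 0 0 0 0")

```text
time_s: 3.5
position: [0.545, -0.0815, 0.0325]
eef_rot: [-2.893, -0.001, 0.186]
wrist_force: [1.4, -2.6, 0.8]
finger_gap: 0.006
gripper_force: 0.9
```

```bash
python3 m.py -.13 .0675 .032 .25
```

```text
[-0.1492  0.0646  0.0325] [ 1.4 -2.6  0.8] 0.00610780936443282 (array([-0.29, -1.85,  0.52]), array([ 0.001, -0.001,  0.001]))
```

Emit:
step_arm(moves="-0.1 -0.5 0.12 0 0 0 0;-0.2 -1 0.25 0 0 0 0;-0.2 -1.2 0.3 0 0 0 0")

```text
time_s: 3.88
position: [0.5401, -0.0699, 0.0322]
eef_rot: [-2.892, 0.0, 0.185]
wrist_force: [1.3, -1.5, 0.3]
finger_gap: -0.002
gripper_force: 0.8
```

```bash
python3 m.py -.13 .0675 .032 .25
```

```text
[-0.1369  0.0673  0.0322] [ 1.3 -1.5  0.3] -0.002419754078680571 (array([-0.02, -0.66,  0.18]), array([0., 0., 0.]))
```

Emit:
step_arm(moves="0 -0.2 0.05 0 0 0 0;0 -0.4 0.1 0 0 0 0")

```text
time_s: 4.12
position: [0.5394, -0.0662, 0.0322]
eef_rot: [-2.892, 0.0, 0.185]
wrist_force: [0.8, -1.8, -0.1]
finger_gap: -0.001
gripper_force: 0.8
```

```bash
python3 m.py -.13 .0675 .032 .25
```

```text
[-0.1331  0.0672  0.0322] [ 0.8 -1.8 -0.1] -0.0011028742435424104 (array([-0.03, -0.3 ,  0.09]), array([ 0.,  0., -0.]))
```

Emit:
step_arm(moves="0 -0.2 0.05 0 0 0 0;0 -0.3 0.08 0 0 0 0")

```text
time_s: 4.38
position: [0.5388, -0.063, 0.0321]
eef_rot: [-2.892, 0.0, 0.185]
wrist_force: [0.5, -0.9, 0.9]
finger_gap: -0.003
gripper_force: 0.8
```

```bash
python3 m.py -.13 .0675 .032 .25
```

```text
[-0.1298  0.0672  0.0321] [ 0.5 -0.9  0.9] -0.002584222598890306 (array([-0.03,  0.02,  0.01]), array([0., 0., 0.]))
```

Emit:
step_arm(moves="0 -0.2 0.05 0 0 0 0;0 -0.3 0.08 0 0 0 0")

```text
time_s: 4.62
position: [0.5388, -0.0622, 0.0322]
eef_rot: [-2.896, -0.001, 0.187]
wrist_force: [-1.2, -9.7, 2.5]
finger_gap: 0.0
gripper_force: 4.8
```

Emit:
step_arm(moves="0 -0.15 0.04 0 0 0 0;0 -0.2 0.05 0 0 0 0")

```text
time_s: 4.88
position: [0.5388, -0.0621, 0.0322]
eef_rot: [-2.899, -0.001, 0.187]
wrist_force: [-0.9, -14.9, 2.5]
finger_gap: -0.001
gripper_force: 7.0
```

Emit:
step_arm(moves="0 3 -0.75 0 0 0 0;0 7 -2 0 0 0 0;0 7 -6 0 0 0 0;0 7 -6 0 0 0 0")

```text
time_s: 5.38
position: [0.555, -0.1407, 0.0751]
eef_rot: [-2.894, -0.004, 0.184]
wrist_force: [0.2, -0.7, 0.1]
finger_gap: 0.001
gripper_force: 0.0
```

```bash
python3 m.py -.19 -.0675 .07 .25;python3 m.py -.19 -.0675 .032 .25
```

```text
[-0.2091  0.0656  0.0751] [ 0.2 -0.7  0.1] 0.0005461411653237451 (array([13.31, -1.73,  1.02]), array([ 0.003, -0.004, -0.   ]))
[-0.2091  0.0656  0.0751] [ 0.2 -0.7  0.1] 0.0005461411653237451 (array([13.29, -0.8 ,  4.71]), array([ 0.003, -0.004, -0.   ]))
```

Emit:
step_arm(moves="5 -1.7 1 0 0 0 0;10 -1.7 1 0 0 0 0;13.3 -1.5 1.5 0 0 0 0;13.3 -0.8 4.7 0 0 0 0;13.3 -0.8 4.7 0 0 0 0")

```text
time_s: 6.0
position: [0.6767, -0.0935, 0.0257]
eef_rot: [-2.887, 0.008, 0.187]
wrist_force: [-0.1, -0.6, 0.4]
finger_gap: -0.004
gripper_force: 0.0
```

```bash
python3 m.py -.13 -.0675 .032 .25
```

```text
[-0.1852 -0.0627  0.0257] [-0.1 -0.6  0.4] -0.0035310707882127076 (array([ 0.48, -5.5 ,  0.78]), array([-0.004,  0.008, -0.   ]))
```

Emit:
step_arm(moves="0.2 -1 0 0 0 0 0;0.4 -2 0.2 0 0 0 0;0.4 -3 0.3 0 0 0 0;0.4 -4 0.5 0 0 0 0;0.4 -4.4 0.6 0 0 0 0")

```text
time_s: 6.62
position: [0.6765, -0.0508, 0.0353]
eef_rot: [-2.892, -0.001, 0.186]
wrist_force: [0.7, -1.4, 1.7]
finger_gap: -0.001
gripper_force: 0.9
```

```bash
python3 m.py -.13 -.0675 .032 .25
```

```text
[-0.1432 -0.0703  0.0353] [ 0.7 -1.4  1.7] -0.0009927518681924971 (array([-0.28, -1.2 ,  0.65]), array([ 0.001, -0.001,  0.001]))
```

Emit:
step_arm(moves="-0.1 -0.5 0.2 0 0 0 0;-0.2 -1 0.35 0 0 0 0;-0.2 -1.2 0.4 0 0 0 0")

```text
time_s: 7.0
position: [0.6716, -0.0393, 0.0335]
eef_rot: [-2.892, 0.0, 0.185]
wrist_force: [0.4, -2.0, 0.7]
finger_gap: 0.006
gripper_force: 0.8
```

Emit:
step_arm(moves="0 -0.2 0.05 0 0 0 0;0 -0.3 0.08 0 0 0 0")

```text
time_s: 7.25
position: [0.6713, -0.0373, 0.0335]
eef_rot: [-2.893, 0.0, 0.186]
wrist_force: [0.4, -5.6, 1.8]
finger_gap: 0.001
gripper_force: 2.5
```

```bash
python3 m.py -.13 -.0675 .032 .25
```

```text
[-0.129  -0.0677  0.0335] [ 0.4 -5.6  1.8] 0.0011461856682777134 (array([-0.02,  0.14,  0.12]), array([0.002, 0.   , 0.   ]))
```

Emit:
step_arm(moves="0 -0.2 0.05 0 0 0 0;0 -0.35 0.09 0 0 0 0")

```text
time_s: 7.5
position: [0.6713, -0.037, 0.0336]
eef_rot: [-2.899, -0.001, 0.186]
wrist_force: [-0.9, -13.4, 2.5]
finger_gap: 0.003
gripper_force: 6.9
```

Emit:
step_arm(moves="0 3 -0.75 0 0 0 0;0 6 -2 0 0 0 0;0 6 -8 0 0 0 0;0 4 -14 0 0 0 0;0 2 -20 0 0 0 0")

```text
time_s: 8.12
position: [0.6824, -0.1003, 0.2219]
eef_rot: [-2.89, 0.002, 0.185]
wrist_force: [1.4, 0.2, 0.5]
finger_gap: 0.002
gripper_force: 0.0
```

```bash
python3 m.py -.14 0 .36 0;python3 m.py .21 0 .36 0
```

```text
[-0.1929 -0.0671  0.2219] [1.4 0.2 0.5] 0.001735830494652824 (array([ -6.73,  -8.56, -12.04]), array([-0.252,  0.002, -0.001]))
[-0.1929 -0.0671  0.2219] [1.4 0.2 0.5] 0.001735830494652824 (array([ -6.75, -42.46,  -3.32]), array([-0.252,  0.002, -0.001]))
```

Emit:
step_arm(moves="-6.7 -8.5 -12 -0.25 0 0 0;-6.7 -8.5 -12 -0.25 0 0 0;-6.7 -8.5 -12 -0.25 0 0 0;-6.7 -8.5 -12 -0.25 0 0 0")

```text
time_s: 8.62
position: [0.6074, -0.0596, 0.362]
eef_rot: [3.14, -0.006, 0.187]
wrist_force: [0.2, -0.6, -1.3]
finger_gap: -0.001
gripper_force: 0.0
```

```bash
python3 m.py .21 0 .36 0; python3 - <<'E'
from h import *
f=eyes.grab_frame("top");cv2.imwrite("pics/t2.png",cv2.resize(f["pixels"][130:240,160:300,::-1],None,fx=4,fy=4,interpolation=2))
E
```

```text
[-0.1392 -0.0008  0.362 ] [ 0.2 -0.6 -1.3] -0.0008378196033096982 (array([-1.000e-02, -3.492e+01,  1.500e-01]), array([ 0.001, -0.006,  0.002]))
```

View pics/t2.png

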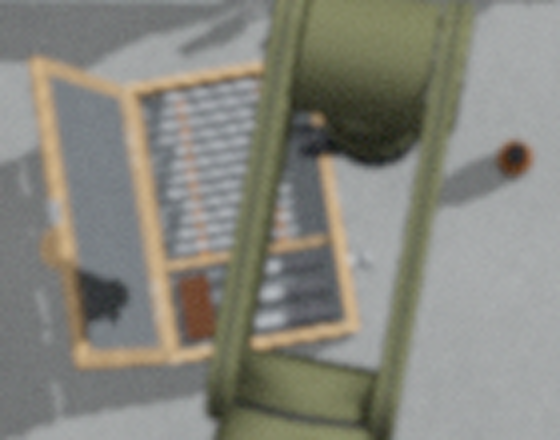

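The left drawer is flush, with its knob at about (360,262), and the chest hasn't moved. Now I'll cross over the lid to get behind it.

Emit:
step_arm(moves="0 -6 0 0 0 0 0;0 -12 0 0 0 0 0;0 -18 0 0 0 0 0;0 -24 0 0 0 0 0;0 -30 0 0 0 0 0")

```text
time_s: 9.3
position: [0.5519, 0.2349, 0.3547]
eef_rot: [3.141, 0.005, 0.184]
wrist_force: [1.6, 0.5, -0.6]
finger_gap: 0.0
gripper_force: 0.0
```

Emit:
step_arm(moves="0 -5 0 0 0 0 0;0 -6.5 0 0 0 0 0;0 -6.5 5 0 0 0 0;0 -6.5 10.5 0 0 0 0;0 -6.5 10.5 0 0 0 0")

```text
time_s: 9.93
position: [0.5368, 0.2946, 0.2462]
eef_rot: [3.137, 0.015, 0.184]
wrist_force: [0.7, -0.4, 0.0]
finger_gap: 0.0
gripper_force: 0.0
```

```bash
python3 m.py .18 0 .245 0; python3 - <<'E'
from h import *
p0=toc(arm.get_obs()["position"])
r=.155;w=.011
for th in np.arange(1.8,-.01,-.15):
    q=np.array([.095,.098])+r*np.array([-np.cos(th),np.sin(th)])+.012*np.array([np.sin(th),np.cos(th)])+[w,0]
    print(round(th,2),q.round(4),"ty,tz cm from here",(-100*(q[0]-p0[0])).round(2),(-100*(q[1]-p0[2])).round(2))
f=eyes.grab_frame("side");cv2.imwrite("pics/s2.png",cv2.resize(f["pixels"][140:330,130:330,::-1],None,fx=3,fy=3,interpolation=2))
E
```

```text
[0.222  0.0034 0.2462] [ 0.7 -0.4  0. ] 0.0004248252807734151 (array([0.34, 4.2 , 0.13]), array([ 0.005,  0.015, -0.001]))
1.8 [0.1529 0.2462] ty,tz cm from here 6.91 -0.0
1.65 [0.1302 0.2516] ty,tz cm from here 9.17 -0.54
1.5 [0.107  0.2535] ty,tz cm from here 11.5 -0.73
1.35 [0.0838 0.2519] ty,tz cm from here 13.82 -0.57
1.2 [0.061  0.2468] ty,tz cm from here 16.09 -0.06
1.05 [0.0393 0.2384] ty,tz cm from here 18.27 0.78
0.9 [0.0191 0.2269] ty,tz cm from here 20.29 1.93
0.75 [0.0008 0.2124] ty,tz cm from here 22.12 3.38
0.6 [-0.0152  0.1954] ty,tz cm from here 23.71 5.08
0.45 [-0.0283  0.1762] ty,tz cm from here 25.03 7.0
0.3 [-0.0385  0.1553] ty,tz cm from here 26.05 9.09
0.15 [-0.0455  0.133 ] ty,tz cm from here 26.74 11.32
0.0 [-0.049  0.11 ] ty,tz cm from here 27.1 13.62
```

View pics/s2.png

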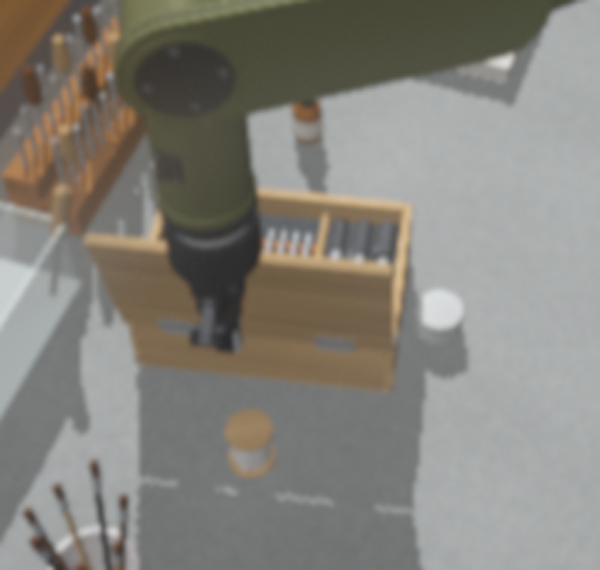

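The fingers are behind the lid, with the tip at about (225,340) and free of the spool. Starting the fold.

Emit:
step_arm(moves="0 3.5 0 0 0 0 0;0 5.5 0 0 0 0 0;0 7 -0.1 0 0 0 0;0 8.5 -0.4 0 0 0 0;0 10 -0.6 0 0 0 0")

```text
time_s: 10.6
position: [0.5599, 0.199, 0.2603]
eef_rot: [-3.141, -0.003, 0.186]
wrist_force: [1.7, 3.7, 1.1]
finger_gap: -0.001
gripper_force: 1.7
```

```bash
python3 m.py .107 0 .2535 0
```

```text
[ 0.1238 -0.0017  0.2603] [1.7 3.7 1.1] -0.0013402785234976845 (array([-0.17,  1.68,  0.68]), array([-0.   , -0.003,  0.   ]))
```

Emit:
step_arm(moves="0.1 1.7 0.6 0 0 0 0;0.1 3.5 0.7 0 0 0 0;0.1 5.5 1.1 0 0 0 0;0.1 7.5 1.8 0 0 0 0;0.1 9 2.5 0 0 0 0")

```text
time_s: 11.22
position: [0.5764, 0.1089, 0.2335]
eef_rot: [3.14, 0.001, 0.185]
wrist_force: [-1.1, 1.8, 1.8]
finger_gap: -0.0
gripper_force: 1.3
```

```bash
python3 m.py .0191 0 .2269 0
```

```text
[ 0.0322 -0.0014  0.2335] [-1.1  1.8  1.8] -0.00012190190179322939 (array([-0.14,  1.31,  0.66]), array([ 0.001,  0.001, -0.001]))
```

Emit:
step_arm(moves="0 1.3 0.7 0 0 0 0;0 2.7 1.8 0 0 0 0;0 4 3 0 0 0 0;0 5.1 4.3 0 0 0 0;0 6 5.7 0 0 0 0")

```text
time_s: 11.85
position: [0.5878, 0.051, 0.1762]
eef_rot: [3.141, -0.0, 0.185]
wrist_force: [0.5, 0.2, 2.3]
finger_gap: -0.004
gripper_force: 0.9
```

```bash
python3 m.py -.0385 0 .1553 0
```

```text
[-0.0268 -0.0019  0.1762] [0.5 0.2 2.3] -0.004426595505229938 (array([-0.19,  1.17,  2.09]), array([ 0.001, -0.   ,  0.   ]))
```

Emit:
step_arm(moves="0 0.8 1.4 0 0 0 0;0 1.3 2.8 0 0 0 0;0 1.7 4 0 0 0 0;0 2 5.2 0 0 0 0;0 2.2 6 0 0 0 0")

```text
time_s: 12.48
position: [0.5911, 0.0305, 0.1161]
eef_rot: [-3.141, 0.001, 0.185]
wrist_force: [-1.1, 0.3, 0.9]
finger_gap: 0.002
gripper_force: 0.6
```

Emit:
step_arm(moves="0 0 0.3 0 0 0 0;0 0 0.6 0 0 0 0")

```text
time_s: 12.72
position: [0.5914, 0.0302, 0.1111]
eef_rot: [3.141, 0.0, 0.186]
wrist_force: [-0.0, -0.8, 0.6]
finger_gap: 0.003
gripper_force: 0.6
```

```bash
python3 m.py -.049 0 .11 0
```

```text
[-0.0479 -0.0016  0.1111] [-0.  -0.8  0.6] 0.003287812400846305 (array([-0.16,  0.11,  0.11]), array([0.001, 0.   , 0.   ]))
```

Emit:
step_arm(moves="0 0 0.2 0 0 0 0;0 0 0.4 0 0 0 0;0 0 0.4 0 0 0 0")

```text
time_s: 13.1
position: [0.5916, 0.0302, 0.1099]
eef_rot: [3.141, -0.002, 0.186]
wrist_force: [-5.1, -0.8, 15.9]
finger_gap: 0.001
gripper_force: 7.9
```

Pressed firmly onto the rim at z = 0.110. Lifting away to check.

Emit:
step_arm(moves="0 0 -5 0 0 0 0;0 0 -11 0 0 0 0;0 6 -17 0 0 0 0;0 12 -23 0 0 0 0;0 18 -26 0 0 0 0")

```text
time_s: 13.72
position: [0.618, -0.108, 0.3433]
eef_rot: [3.14, -0.003, 0.187]
wrist_force: [0.8, -1.2, -0.0]
finger_gap: 0.0
gripper_force: 0.0
```

Emit:
step_arm(moves="-4 6 0 0 0 0 0;-8 12 0 0 0 0 0;-12 18 0 0 0 0 0;-12 18 0 0 0 0 0;-12 18 0 0 0 0 0")

```text
time_s: 14.35
position: [0.5317, -0.3085, 0.3405]
eef_rot: [3.141, -0.0, 0.182]
wrist_force: [-0.3, 0.4, 0.4]
finger_gap: 0.001
gripper_force: 0.0
```

```bash
python3 - <<'E'
from h import *
F=[eyes.grab_frame(n) for n in("top","side")]
for f in F:
    X=toc(pts(f)).reshape(-1,3);l=X[(X[:,2]>.1)&(X[:,2]<.14)&(abs(X[:,0])<.085)&(abs(X[:,1])<.13)]
    s,b=np.polyfit(l[:,0],l[:,2],1);print(len(l),"slope",s,"z",b)
    for y0 in(.0675,-.0675):
        k=X[(X[:,2]>.02)&(X[:,2]<.066)&(X[:,0]<-.085)&(X[:,0]>-.21)&(abs(X[:,1]-y0)<.02)];print(" knob",np.sort(k[:,0])[:5].round(3))
a=[cv2.resize(F[0]["pixels"][100:280,80:420,::-1],(700,370)),]
cv2.imwrite("pics/e.png",a[0]);cv2.imwrite("pics/e2.png",cv2.resize(F[1]["pixels"][140:330,130:330,::-1],None,fx=3,fy=3))
E
```

```text
2826 slope 0.0028348931287463484 z 0.10933534834407381
 knob [-0.117 -0.117 -0.116 -0.115 -0.115]
 knob [-0.117 -0.116 -0.115 -0.115 -0.114]
3347 slope 0.0013642160715557426 z 0.10928658983992603
 knob []
 knob []
```

View pics/e.png

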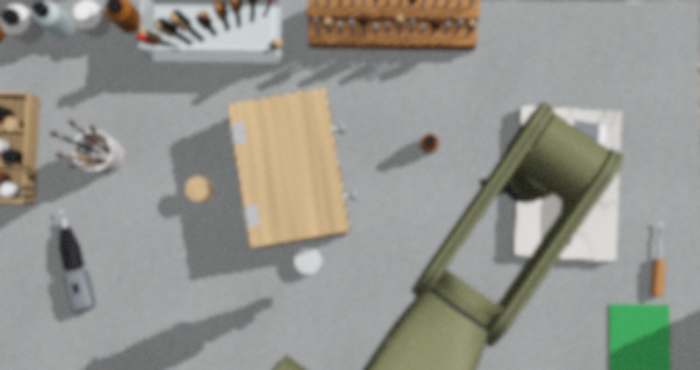

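The picture shows the lid flat (slope under 0.003), both knobs at the shut position at about (340,127) and (350,193), and everything else where it was. Handing in.

```bash
python3 -c "
from workcell import sign_off
print(sign_off())"
```

```text
the job is handed in; nothing more can be done
None
```

The chest is closed and the job is handed in: both drawers are home, the lid lies flat on the rim, and the final picture shows the chest and everything else where they were; the verdict itself was not shown to me.

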